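# Hold the spring lock of the craft-knife box open

### The job

The craft knives of the mask workshop are shut in the blue lock box. Take the red key out of the wooden key block, push it fully home into the brass cylinder on the box's lid, easing it past the sticky pins without forcing it, then turn it a quarter turn clockwise, seen from above, against the spring. Finish while still gripping the key and holding it turned, so that a colleague can lift the lid; leave the grey key, the glass, the glue bottle and the tape roll alone.

Things in the scene. Friction and masses are not known exactly. Their poses are not given: they have to be found in the camera images.
- red_key_head (a point): Centre of the key's flat red plastic head, 32 wide (x), 10 thick (y), 50 tall (z): grip it across y. The key (50 g) stands blade down in one of the block's two slots. z runs along the key from blade to head, x across the width of head and blade, y across their thickness. Under the head is a steel collar 26 x 16, 4 thick; its underside is 29 below this point. Same key when turned half round about z.
- grey_key_head (a point): The same point on a key of the same size with a grey head, in the other slot, 76 mm from the red one in line along x. Bystander, leave it.
- keyblock: Fixed wooden key block, 150 (x) x 60 (y) x 45 high, origin at the centre of its underside. Slots at x = -38 and +38, 36 deep and 18 x 7 wide, with x along the block; a key's collar rests on the block's top, so a head centre stands 74 above the table.
- lock_mouth (a point): Centre of the mouth of the brass cylinder's keyway, level with its top face, 94 above the table. Fixed to the box: z up, x along the long side of the keyway while unturned. Keyway 18 (x) x 6.5 (y), 34 deep, mouth edges bevelled 2.5. Fully home, the key's collar rests on the brass face and the head's centre is 29 above this point (blade end 30 below it).
- cylinder (a joint): Turn of the lock cylinder, rad: 0 unturned, where a spring returns it, growing clockwise seen from above to a stop at 1.6. The spring pulls back with 0.02 N m unturned and 0.12 N m at the stop. The key has about 0.1 rad of play in the keyway.
- glass: Wine glass, 68 wide, 165 tall, origin at the centre of its underside. Bystander.
- glue: White glue bottle with an orange cap, 48 wide, 120 tall, origin at the centre of its underside. Bystander.
- tape: Yellow roll of tape lying flat, 90 wide, 20 high, origin at the centre of its underside. Bystander.
- lockbox: Fixed blue steel box, 140 (x) x 180 (y) x 90 high, origin at the centre of its underside, cylinder in the middle of its lid. A bolt and keeper on the lid stand up to 10 above it; the bolt draws back as the cylinder turns. Two sticky side pins, 9 to 14 and 18 to 23 below the keyway's mouth, resist the blade with 10 to 30 N and give way to steady pushing with small wiggles (1 mm or 0.06 rad).
- red_key_tip (a point): Middle of the end of the red key's steel blade, 59 below the head's centre, same axes. Blade 16 wide (x), 5 thick (y), 30 long from here to the collar's underside, with a rounded nose. When the key stands in the block this end is 15 above the table.
Things that resemble listed ones, but are neither listed nor needed, are in the scene too. There is more than one size of the part that bears red_key_head; the job needs the smaller.

How it is judged:
By the outcome, as a careful person would: the job done as asked, in the order asked, and still so for the second after the job is handed in, while the arm keeps its last pose, push and grip.
It also fails if it takes over 58 s, if anything falls off the work surface, if the arm or the gripper's body presses on something with over 40 N, if the wrist force passes 120 N, or if a joint passes its speed limit or range.

### The arm

A 6-joint arm with a two-finger parallel gripper is mounted at the origin on the work surface. World frame = base frame: x ahead of the robot, y to its left, z up, the work surface at z = 0. Lengths are in m, angles in rad, forces in N, time in s.
With the tool pointing down it reaches from about 0.4 to 0.925 m from the base axis. Payload 12.5 kg.
Tool frame: the origin (TCP) lies at the very end of the fingers, on their centre line; the grasp point (between the pads) lies 19 mm behind it (manip.hold_point_z is the distance from the TCP to the grasp point, in m); x points along the fingers, z is the direction in which the jaws open and shut, and the axes are right-handed (so a half turn about x gives the same grasp; the last joint's range is limited). The gripper opens to 95 mm and grips with 3 to 60 N. Pads are 20 mm wide; open, the fingers measure 119 mm over their backs; the gripper's body (75 mm by 180 mm) begins 59 mm behind the grasp point.
Start: joints at [1.236, 0.491, 1.559, -0, 1.092, -0.106], TCP at [0.142, 0.609, 0.215] pointing down, gripper open.
Joint ranges: [-3.1, 3.1], [-0.84, 2.19], [0.05, 2.79], [-1.13, 4.28], [0.06, 2.93], [-2.69, 2.69]. Speed limits (rad/s): [2.22, 2.22, 2.79, 3.14, 3.14, 3.14].

### API

Orientations are given as a rotation vector (axis times angle).
In Python, from workcell import manip gives the robot as it stands.
- The arm moves only by the tool send_rows, never from a script. Its argument "plan" is a list of rows, each an object of numbers: "x", "y", "z": the shift along the tool's x, y, z in cm; "ax", "ay", "az": the turn, a rotation vector about the tool's x, y, z in degrees; "hand": the finger opening in cm, from 0 to 9.51. In form: [{"x": .., "y": .., "z": .., "ax": .., "ay": .., "az": .., "hand": ..}, ...]. A call has 1 to 12 rows; each row is the pose to reach, as a shift and turn from the pose measured when the call began, along the tool's axes at that moment; what a row does not reach only later rows make up. A row lasts 1/10 s, in which the tool goes at most 50 mm and 8.59 degrees, less where a joint would pass 70% of its speed; a pose out of reach is approached as far as the arm can. A call with a gripper value outside its range is refused whole. The fingers move at their own pace and stop on an object; "grip_force" is the grip in N (left out, the last holds). Time passes only in rows, so rows that repeat a pose let the fingers close. It gives the time, the measured TCP pose, the force and the opening at its end, in the units of the state.
- manip.get_state(): the state, without advancing time (a new reading comes with each control period).
- manip.capture(name): name is "scene" or "top" or "wrist"; returns (picture, depth): 480x640x3 uint8, red, green, blue; 480x640 float32, m along the optical axis (not along the pixel's ray), 0 where there is no reading.
- manip.camera_params(name): a dict with "fx", "fy", "cx", "cy" (pixels), "xyz" and "rotation" of the camera in the world. Camera axes: x right, y up, looking along -z (the intrinsics and any distortion apply to the point x, -y, -z); pixel columns grow to the right and rows downward; lengths in m; the calibration is good to about 2 mm. The wrist camera is an equidistant fisheye: a pixel r from the principal point sees the ray r / f radians off the axis. A picture is of the moment at which its call begins: read the wrist's pose just before it. camera_params takes no time and is no camera call; for the wrist camera it gives the pose at the moment of the call.
- manip.close_job(): hands the job in, once; it reports no verdict.
The state is a dict: "time_s": time; "q": joint angles; "dq": joint speeds; "joint_torque": joint torques, N m; "eef_pos": TCP position; "tcp_rot": TCP orientation; "contact_force": force on the tool from outside, world axes, zero at the start; "wrist_torque": the same for the moment, N m; "grip_width": finger opening in m.
Only numpy, scipy, OpenCV 4.12 (cv2) and the standard library are available. Lean on these libraries where they do the work, as an engineer would, in place of code of your own. Each camera call takes 0.05 s, during which the arm holds its last target. There are 200 camera calls.

## Working session

There is one attempt and no reset: what is moved stays moved. The work goes in short steps, Python scripts to look and compute and a tool call to move; the robot and the scene stay as the last step left them, time stands still between calls to the robot, and variables do not carry over. Pictures are saved under pics/ and viewed, about 8 in all and at most 12, crops included, and the job is handed in when it is done.

Besides the shell and the picture viewer there is one more tool, called after ">>>" in YAML: its name, and indented under it one key for each argument. send_rows: Moves the arm, as the interface text tells. Its arguments: {"type":"object","properties":{"plan":{"type":"array"},"grip_force":{"type":"number"}},"required":["plan"]}

```bash
mkdir -p pics
cat > h.py <<'E'
import numpy as np, cv2
from scipy.spatial.transform import Rotation as R
from workcell import manip
def rot(p):
    r=np.array(p['rotation'],float)
    return r if r.shape==(3,3) else R.from_rotvec(r).as_matrix()
def cloud(name,depth,p):
    v,u=np.mgrid[0:480,0:640].astype(float)
    a=(u-p['cx'])/p['fx'];b=(v-p['cy'])/p['fy']
    if name=='wrist':
        r=np.hypot(a,b)+1e-9; t=np.tan(r)/r; a=a*t;b=b*t
    P=np.stack([a*depth,-b*depth,-depth],-1)
    return P@rot(p).T+np.array(p['xyz'])
def grab(name,fn=None):
    p=manip.camera_params(name); im,d=manip.capture(name)
    if fn: cv2.imwrite('pics/'+fn,im[:,:,::-1])
    return im,d,p,cloud(name,d,p)
E
python3 - <<'E'
from h import *
for n in ('scene','top','wrist'):
    im,d,p,P=grab(n,n+'0.png'); np.savez('/tmp/'+n,im=im,d=d,P=P)
    print(n,p)
print(manip.get_state())
a=[cv2.imread('pics/%s0.png'%n) for n in('scene','top')]
E
```

```text
scene {'fx': 528.2306472677042, 'fy': 528.2306472677042, 'cx': 323.94713004583195, 'cy': 232.25865301237675, 'xyz': array([ 1.12556606, -0.55952336,  0.70234477]), 'rotation': array([0.8599507 , 0.32935008, 0.69480344])}
top {'fx': 440.14050796632426, 'fy': 440.14050796632426, 'cx': 320.8446029101686, 'cy': 233.92916282417775, 'xyz': array([4.78903541e-01, 1.20551248e-04, 7.89557696e-01]), 'rotation': array([ 0.13547248, -0.08175885, -1.58405496])}
wrist {'fx': 371.64829954431775, 'fy': 371.64829954431775, 'cx': 316.92785121044733, 'cy': 236.38612386290296, 'xyz': array([0.06558192, 0.62585976, 0.38340727]), 'rotation': array([-0.23674406, -0.18679996,  1.33222784])}
{'time_s': 0.15, 'q': array([ 1.23638027e+00,  4.91374563e-01,  1.55931904e+00, -1.35391018e-05,
        1.09171482e+00, -1.05568843e-01]), 'dq': array([-6.13064116e-04, -2.84400783e-03, -2.04042267e-03, -1.35041727e-03,
       -1.40478374e-03,  3.37367137e-05]), 'joint_torque': array([ 1.49075280e-03, -6.12898707e+01, -2.58279526e+01,  6.92356308e-02,
        4.73056280e-02, -7.01442445e-05]), 'eef_pos': array([0.1416848 , 0.60853676, 0.2142216 ]), 'tcp_rot': array([-1.0394588 ,  1.30949428,  1.03871144]), 'contact_force': array([ 0.23609656, -0.28675559,  0.06826033]), 'wrist_torque': array([0.06902141, 0.02637012, 0.00872199]), 'grip_width': 0.09529028873534026}
```

View pics/top0.png

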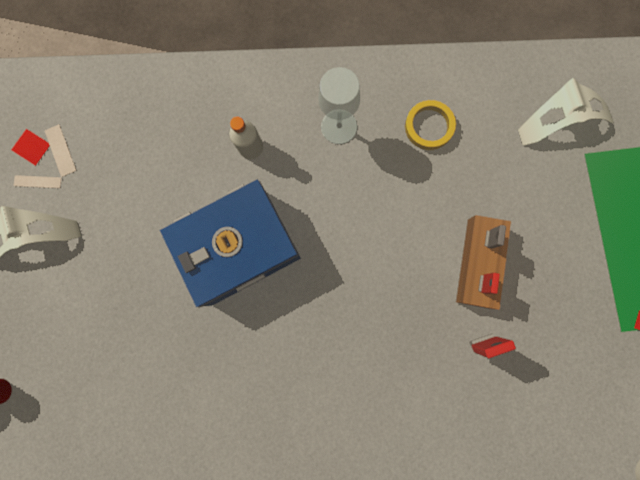

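View pics/scene0.png

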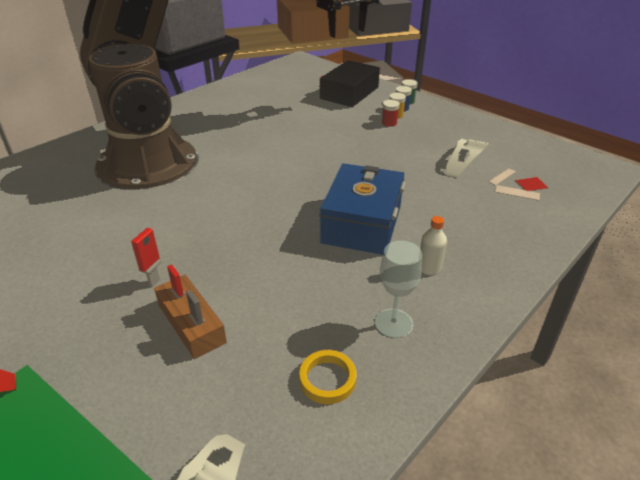

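The top view shows the block at about (485,262), with the red key at (490,283) and the grey at (495,237). A larger red key stands apart at (493,345). The blue box is at (230,243), with its cylinder at (227,241).

Run:
```python
from h import *
z=np.load('/tmp/top.npz'); im,P=z['im'],z['P']
hsv=cv2.cvtColor(im,cv2.COLOR_RGB2HSV); H,S,V=[hsv[...,i].astype(int) for i in range(3)]
def rep(n,m):
    q=P[m]; print(n,m.sum(),np.median(q,0).round(4),'min',q.min(0).round(3),'max',q.max(0).round(3))
    (c,s,a)=cv2.minAreaRect((q[:,:2]*1000).astype(np.float32)); print('   rect',c,s,a)
v,u=np.mgrid[0:480,0:640]
red=((H<6)|(H>174))&(S>150)&(V>90)
blk=(u>450)&(u<515)&(v>210)&(v<312)
rep('red top',red&blk&(P[...,2]>.085))
rep('grey top',blk&(S<80)&(P[...,2]>.085))
rep('bigred',red&(u>460)&(u<530)&(v>325)&(v<365)&(P[...,2]>.05))
rep('block top',blk&(abs(P[...,2]-.045)<.006))
bx=(u>150)&(u<310)&(v>170)&(v<315)
rep('box top',bx&(abs(P[...,2]-.09)<.005)&(H>100)&(H<125)&(S>120))
br=bx&(H>8)&(H<28)&(S>120)&(P[...,2]>.08); rep('brass',br)
rep('glass',(u>315)&(u<365)&(v>65)&(v<145)&(P[...,2]>.1))
rep('glue',(u>225)&(u<262)&(v>110)&(v<160)&(P[...,2]>.05))
a=cv2.resize(im[205:275,165:265],None,fx=6,fy=6,interpolation=cv2.INTER_CUBIC)
b=cv2.resize(im[205:365,450:530],None,fx=3,fy=3,interpolation=cv2.INTER_CUBIC)[:420]
cv2.imwrite('pics/crop.png',np.hstack([a[:420,:540],b])[:,:,::-1])
```

```text
red top 165 [ 0.4937 -0.2422  0.0986] min [ 0.479 -0.25   0.085] max [0.509 0.    0.79 ]
   rect (494.1681823730469, -124.78524017333984) (29.371522903442383, 249.9502716064453) 0.2654626965522766
grey top 199 [ 0.5667 -0.256   0.0984] min [ 0.479 -0.265  0.085] max [0.584 0.    0.79 ]
   rect (496.70989990234375, -145.90753173828125) (77.11161804199219, 283.9345397949219) 22.146242141723633
bigred 543 [ 0.3988 -0.2321  0.1167] min [ 0.386 -0.259  0.057] max [0.479 0.    0.79 ]
   rect (427.896240234375, -126.39151000976562) (270.9814453125, 31.5789794921875) 74.68863677978516
block top 2678 [ 0.5304 -0.2457  0.0454] min [ 0.454 -0.296  0.039] max [ 0.61  -0.208  0.051]
   rect (532.3214721679688, -251.41079711914062) (61.3543586730957, 150.3332061767578) 78.67559051513672
box top 7795 [0.5699 0.1664 0.09  ] min [0.466 0.065 0.085] max [0.666 0.284 0.094]
   rect (566.5563354492188, 174.74307250976562) (137.79666137695312, 178.2335662841797) 27.12706756591797
brass 326 [0.5672 0.1747 0.0937] min [0.479 0.    0.083] max [0.584 0.192 0.79 ]
   rect (519.8358154296875, 99.78392791748047) (212.59791564941406, 35.14379119873047) 58.28529739379883
glass 1817 [ 0.7799 -0.009   0.1643] min [ 0.479 -0.042  0.113] max [0.82  0.024 0.79 ]
   rect (650.9514770507812, -19.270599365234375) (340.08306884765625, 65.18826293945312) 4.420480728149414
glue 779 [0.7466 0.1504 0.0847] min [0.479 0.    0.05 ] max [0.777 0.179 0.79 ]
   rect (629.016357421875, 74.673828125) (333.1708679199219, 46.336151123046875) 32.73997497558594
```

View pics/crop.png

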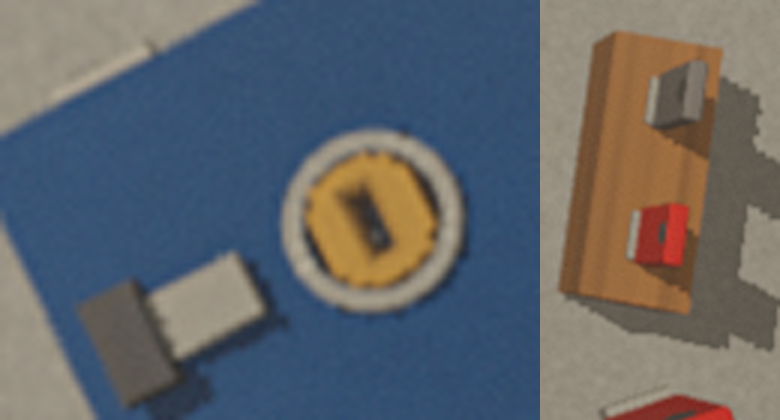

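```bash
cat >> h.py <<'E'
def tgt(a):
    z=np.array([np.cos(np.radians(a)),np.sin(np.radians(a)),0]);x=np.array([0,0,-1.])
    return np.stack([x,np.cross(z,x),z],1)
def where():
    s=manip.get_state(); Rm=R.from_rotvec(s['tcp_rot']).as_matrix(); z=Rm[:,2]
    print('t',s['time_s'],'tcp',s['eef_pos'].round(4),'jaw',np.degrees(np.arctan2(z[1],z[0])).round(2),'tilt x',Rm[:,0].round(3),'q',s['q'].round(2),'F',s['contact_force'].round(1),'M',s['wrist_torque'].round(2),'w',s['grip_width'].round(4))
    return s,Rm
def move(xyz,a):
    s,Rm=where(); d=Rm.T@(np.array(xyz)-s['eef_pos'])*100
    w=R.from_matrix(Rm.T@tgt(a)).as_rotvec(degrees=True)
    print('  shift cm',d.round(2),'turn deg',w.round(2))
E
python3 - <<'E'
from h import *
z=np.load('/tmp/top.npz')
for a in (117,-63,79,-101): move([.5,.22,.24],a)
p=manip.camera_params('wrist'); s,Rm=where()
print(Rm.T@(np.array(p['xyz'])-s['eef_pos']),Rm.T@rot(p))
E
```

```text
Traceback (most recent call last):
  File "h.py", line 26, in move
    s,Rm=where(); d=Rm.T@(np.array(xyz)-s['eef_pos'])*100
         ~~~~~^^
  File "h.py", line 23, in where
    print('t',s['time_s'],'tcp',s['eef_pos'].round(4),'jaw',np.degrees(np.arctan2(z[1],z[0])).round(2),'tilt x',Rm[:,0].round(3),'q',s['q'].round(2),'F',s['contact_force'].round(1),'M',s['wrist_torque'].round(2),'w',s['grip_width'].round(4))
                                                                                                                                                                                                                        ^^^^^^^^^^^^^^^^^^^^^
AttributeError: 'float' object has no attribute 'round'
```

```bash
sed -i "s/s\['grip_width'\].round(4)/round(s['grip_width'],4)/" h.py
python3 - <<'E'
from h import *
for a in (117,-63,79,-101): move([.5,.22,.24],a)
p=manip.camera_params('wrist'); s,Rm=where()
print((Rm.T@(np.array(p['xyz'])-s['eef_pos'])).round(4),(Rm.T@rot(p)).round(3))
E
```

```text
t 0.15 tcp [0.1417 0.6085 0.2142] jaw 76.89 tilt x [-0.    -0.001 -1.   ] q [ 1.24  0.49  1.56 -0.    1.09 -0.11] F [ 0.2 -0.3  0.1] M [0.07 0.03 0.01] w 0.0953
  shift cm [ -2.56 -43.71 -29.71] turn deg [-4.011e+01 -4.000e-02 -2.000e-02]
t 0.15 tcp [0.1417 0.6085 0.2142] jaw 76.89 tilt x [-0.    -0.001 -1.   ] q [ 1.24  0.49  1.56 -0.    1.09 -0.11] F [ 0.2 -0.3  0.1] M [0.07 0.03 0.01] w 0.0953
  shift cm [ -2.56 -43.71 -29.71] turn deg [ 1.3989e+02 -3.0000e-02  5.0000e-02]
t 0.15 tcp [0.1417 0.6085 0.2142] jaw 76.89 tilt x [-0.    -0.001 -1.   ] q [ 1.24  0.49  1.56 -0.    1.09 -0.11] F [ 0.2 -0.3  0.1] M [0.07 0.03 0.01] w 0.0953
  shift cm [ -2.56 -43.71 -29.71] turn deg [-2.11 -0.05 -0.01]
t 0.15 tcp [0.1417 0.6085 0.2142] jaw 76.89 tilt x [-0.    -0.001 -1.   ] q [ 1.24  0.49  1.56 -0.    1.09 -0.11] F [ 0.2 -0.3  0.1] M [0.07 0.03 0.01] w 0.0953
  shift cm [ -2.56 -43.71 -29.71] turn deg [ 1.7789e+02 -1.0000e-02  7.0000e-02]
t 0.15 tcp [0.1417 0.6085 0.2142] jaw 76.89 tilt x [-0.    -0.001 -1.   ] q [ 1.24  0.49  1.56 -0.    1.09 -0.11] F [ 0.2 -0.3  0.1] M [0.07 0.03 0.01] w 0.0953
[-0.1693  0.0781 -0.0005] [[-0.     0.276 -0.961]
 [-0.001  0.961  0.276]
 [ 1.     0.001 -0.   ]]
```

Run:
```python
from h import *
move([.56,.175,.22],117)
```

```text
t 0.15 tcp [0.1417 0.6085 0.2142] jaw 76.89 tilt x [-0.    -0.001 -1.   ] q [ 1.24  0.49  1.56 -0.    1.09 -0.11] F [ 0.2 -0.3  0.1] M [0.07 0.03 0.01] w 0.0953
  shift cm [ -0.55 -50.58 -32.73] turn deg [-4.011e+01 -4.000e-02 -2.000e-02]
```

>>> send_rows:
  plan:
    - {"x":-0.55,"y":-50.6,"z":-32.7,"ax":-40}
    - {"x":-0.55,"y":-50.6,"z":-32.7,"ax":-40}
    - {"x":-0.55,"y":-50.6,"z":-32.7,"ax":-40}
    - {"x":-0.55,"y":-50.6,"z":-32.7,"ax":-40}
    - {"x":-0.55,"y":-50.6,"z":-32.7,"ax":-40}
    - {"x":-0.55,"y":-50.6,"z":-32.7,"ax":-40}
    - {"x":-0.55,"y":-50.6,"z":-32.7,"ax":-40}
    - {"x":-0.55,"y":-50.6,"z":-32.7,"ax":-40}
    - {"x":-0.55,"y":-50.6,"z":-32.7,"ax":-40}
    - {"x":-0.55,"y":-50.6,"z":-32.7,"ax":-40}
    - {"x":-0.55,"y":-50.6,"z":-32.7,"ax":-40}
    - {"x":-0.55,"y":-50.6,"z":-32.7,"ax":-40}

```text
$.plan[0]: bad value
```

>>> send_rows:
  plan:
    - {"y":-5,"z":0}
    - {"y":-5,"z":0}
    - {"y":-5,"z":0}
    - {"y":-5,"z":0}

```text
$.plan[0]: bad value
```

Run:
```python
from h import *
where(); im,d,p,P=grab('wrist','w1.png'); np.savez('/tmp/w1',im=im,d=d,P=P); move([.56,.175,.22],117)
```

```text
t 0.15 tcp [0.1417 0.6085 0.2142] jaw 76.89 tilt x [-0.    -0.001 -1.   ] q [ 1.24  0.49  1.56 -0.    1.09 -0.11] F [ 0.2 -0.3  0.1] M [0.07 0.03 0.01] w 0.0953
t 0.2 tcp [0.1417 0.6086 0.2143] jaw 76.89 tilt x [-0.    -0.001 -1.   ] q [ 1.24  0.49  1.56  0.    1.09 -0.11] F [ 0.7 -0.1 -0.9] M [-0.01 -0.09  0.05] w 0.095
  shift cm [ -0.55 -50.57 -32.74] turn deg [-4.011e+01 -3.000e-02 -2.000e-02]
```

View pics/w1.png

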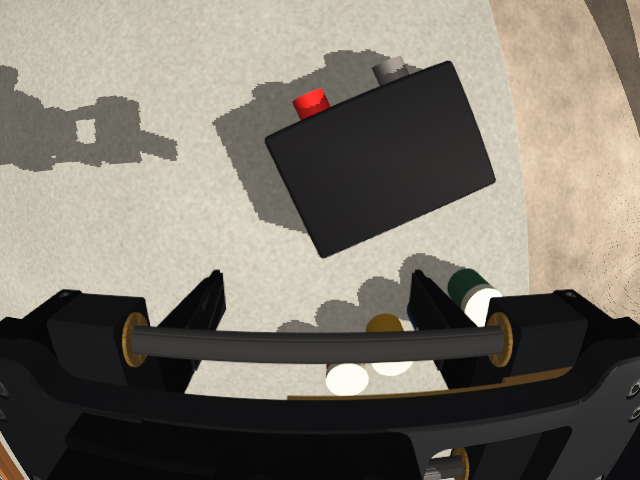

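The move was refused because every field is needed, so this wrist view is still of the start pose. The fingertips show at about (218,275) and (418,275).

>>> send_rows:
  plan:
    - {"x":-0.55,"y":-50.6,"z":-32.7,"ax":-40,"ay":0,"az":0,"hand":9.5}
    - {"x":-0.55,"y":-50.6,"z":-32.7,"ax":-40,"ay":0,"az":0,"hand":9.5}
    - {"x":-0.55,"y":-50.6,"z":-32.7,"ax":-40,"ay":0,"az":0,"hand":9.5}
    - {"x":-0.55,"y":-50.6,"z":-32.7,"ax":-40,"ay":0,"az":0,"hand":9.5}
    - {"x":-0.55,"y":-50.6,"z":-32.7,"ax":-40,"ay":0,"az":0,"hand":9.5}
    - {"x":-0.55,"y":-50.6,"z":-32.7,"ax":-40,"ay":0,"az":0,"hand":9.5}
    - {"x":-0.55,"y":-50.6,"z":-32.7,"ax":-40,"ay":0,"az":0,"hand":9.5}
    - {"x":-0.55,"y":-50.6,"z":-32.7,"ax":-40,"ay":0,"az":0,"hand":9.5}
    - {"x":-0.55,"y":-50.6,"z":-32.7,"ax":-40,"ay":0,"az":0,"hand":9.5}
    - {"x":-0.55,"y":-50.6,"z":-32.7,"ax":-40,"ay":0,"az":0,"hand":9.5}
    - {"x":-0.55,"y":-50.6,"z":-32.7,"ax":-40,"ay":0,"az":0,"hand":9.5}
    - {"x":-0.55,"y":-50.6,"z":-32.7,"ax":-40,"ay":0,"az":0,"hand":9.5}

```text
time_s: 1.4
eef_pos: [0.5521, 0.1833, 0.2199]
tcp_rot: [-1.546, 0.95, 1.546]
contact_force: [0.2, 0.5, -0.9]
grip_width: 0.0953
```

Run:
```python
from h import *
move([.56,.175,.22],117)
```

```text
t 1.4 tcp [0.5521 0.1833 0.2199] jaw 116.88 tilt x [-0.    -0.001 -1.   ] q [ 0.21  0.42  1.66 -0.    1.06 -1.83] F [ 0.2  0.5 -0.9] M [ 0.07  0.   -0.04] w 0.0953
  shift cm [-0.01 -0.33 -1.09] turn deg [-0.12 -0.02 -0.03]
```

>>> send_rows:
  plan:
    - {"x":0,"y":-0.3,"z":-1.1,"ax":0,"ay":0,"az":0,"hand":9.5}
    - {"x":0,"y":-0.3,"z":-1.1,"ax":0,"ay":0,"az":0,"hand":9.5}
    - {"x":0,"y":-0.3,"z":-1.1,"ax":0,"ay":0,"az":0,"hand":9.5}

```text
time_s: 1.7
eef_pos: [0.559, 0.1754, 0.2196]
tcp_rot: [-1.545, 0.951, 1.547]
contact_force: [0.3, 0.3, 0.0]
grip_width: 0.0949
```

Run:
```python
from h import *
where(); im,d,p,P=grab('wrist','w2.png'); np.savez('/tmp/w2',im=im,d=d,P=P); print(p['xyz'])
```

```text
t 1.7 tcp [0.559  0.1754 0.2196] jaw 116.87 tilt x [-0.001 -0.    -1.   ] q [ 0.19  0.43  1.65 -0.    1.06 -1.85] F [0.3 0.3 0. ] M [0.06 0.05 0.  ] w 0.0949
[0.4893906  0.1399846  0.38901852]
```

View pics/w2.png

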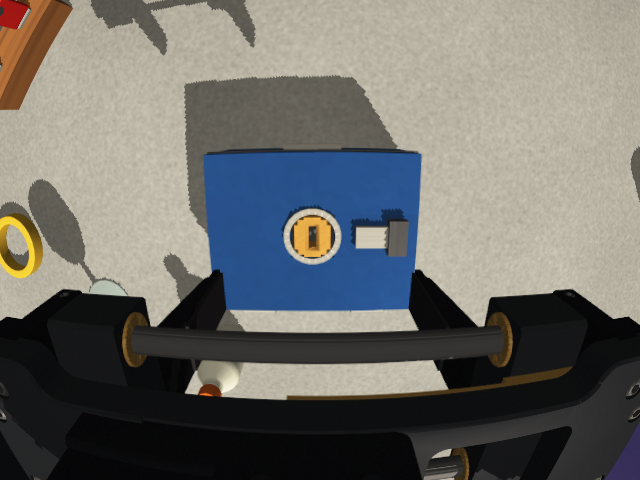

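Wrist view over the box: the cylinder is at (312,236), and the keyway is upright in the picture, so the jaw yaw already fits to within a degree or so. Next I'll measure it by casting rays onto z = 0.094.

```bash
cat >> h.py <<'E'
def ray(uv,p,zp,name='wrist'):
    uv=np.atleast_2d(uv).astype(float); a=(uv[:,0]-p['cx'])/p['fx']; b=(uv[:,1]-p['cy'])/p['fy']
    if name=='wrist': r=np.hypot(a,b)+1e-9; t=np.tan(r)/r; a=a*t;b=b*t
    D=np.stack([a,-b,-np.ones_like(a)],1)@rot(p).T; o=np.array(p['xyz'])
    return o+D*((zp-o[2])/D[:,2])[:,None]
E
cat > lock.py <<'E'
from h import *
def lock(im,p,c=(312,236),r=24):
    hsv=cv2.cvtColor(im,cv2.COLOR_RGB2HSV).astype(int); v,u=np.mgrid[0:480,0:640]
    near=np.hypot(u-c[0],v-c[1])<r
    brass=near&(hsv[...,0]>10)&(hsv[...,0]<28)&(hsv[...,1]>110)&(hsv[...,2]>120)
    B=ray(np.argwhere(brass)[:,::-1],p,.094); hull=cv2.minEnclosingCircle((B[:,:2]*1000).astype(np.float32)); print('brass circle mm',hull)
    k=np.hypot(u-c[0],v-c[1])<15; k&=~brass
    n,l,st,ce=cv2.connectedComponentsWithStats(k.astype(np.uint8)); i=1+np.argmax(st[1:,4]); print('keyway px',ce[i],st[i])
    K=ray(np.argwhere(l==i)[:,::-1],p,.094)[:,:2]; print('keyway rect mm',cv2.minAreaRect((K*1000).astype(np.float32)),'mean',K.mean(0))
    w,V=np.linalg.eigh(np.cov(K.T)); print('keyway axis',np.degrees(np.arctan2(V[1,1],V[0,1])))
    blue=(hsv[...,0]>100)&(hsv[...,0]<125)&(hsv[...,1]>120)&(hsv[...,2]>60)
    return blue
if __name__=='__main__':
    z=np.load('/tmp/w2.npz'); p=manip.camera_params('wrist'); im=z['im']
    lock(im,p)
    P=z['P']; print('cloud at lid',P[200,260],P[236,298],P[236,330])
    # lid top edge direction (image rows ~152) from lid mask
    hsv=cv2.cvtColor(im,cv2.COLOR_RGB2HSV).astype(int)
    m=(hsv[...,0]>100)&(hsv[...,0]<125)&(hsv[...,1]>120)&(abs(P[...,2]-.09)<.006)
    pts=np.array([[x,np.argwhere(m[:,x])[-1,0]] for x in range(240,400,4)]);E=ray(pts,p,.09)
    f=np.polyfit(E[:,0],E[:,1],1);print('far edge angle',np.degrees(np.arctan(f[0])))
    Q=ray(np.argwhere(m)[:,::-1],p,.09)[:,:2]*1000; print('lid',cv2.minAreaRect(Q.astype(np.float32)))
    cv2.imwrite('pics/w2c.png',cv2.resize(im[200:272,270:360],None,fx=6,fy=6,interpolation=cv2.INTER_NEAREST)[:,:,::-1])
E
python3 lock.py
```

```text
brass circle mm ((566.6831665039062, 174.80377197265625), 18.645885467529297)
keyway px [312.11333333 236.38      ] [309 226   8  22 150]
keyway rect mm ((566.3548583984375, 175.25018310546875), (18.08468246459961, 5.8238420486450195), 26.56087303161621) mean [0.56636888 0.17487869]
keyway axis -154.49180153801098
cloud at lid [0.55920553 0.12254809 0.08943527] [0.57147445 0.16383115 0.0939038 ] [0.55956095 0.18743712 0.09379228]
far edge angle -62.793073175274515
lid ((566.4113159179688, 174.719970703125), (140.10137939453125, 179.2102813720703), 27.2613582611084)
```

Run:
```python
from h import *
move([.495,-.243,.18],79)
```

```text
t 1.75 tcp [0.5588 0.1758 0.2198] jaw 116.93 tilt x [-0.001 -0.    -1.   ] q [ 0.19  0.43  1.65 -0.    1.06 -1.85] F [-0.7  0.8  0.6] M [0.03 0.05 0.05] w 0.0947
  shift cm [  4.01  24.65 -34.45] turn deg [ 3.793e+01 -2.000e-02 -5.000e-02]
```

>>> send_rows:
  plan:
    - {"x":4,"y":24.6,"z":-34.4,"ax":38,"ay":0,"az":0,"hand":9.5}
    - {"x":4,"y":24.6,"z":-34.4,"ax":38,"ay":0,"az":0,"hand":9.5}
    - {"x":4,"y":24.6,"z":-34.4,"ax":38,"ay":0,"az":0,"hand":9.5}
    - {"x":4,"y":24.6,"z":-34.4,"ax":38,"ay":0,"az":0,"hand":9.5}
    - {"x":4,"y":24.6,"z":-34.4,"ax":38,"ay":0,"az":0,"hand":9.5}
    - {"x":4,"y":24.6,"z":-34.4,"ax":38,"ay":0,"az":0,"hand":9.5}
    - {"x":4,"y":24.6,"z":-34.4,"ax":38,"ay":0,"az":0,"hand":9.5}
    - {"x":4,"y":24.6,"z":-34.4,"ax":38,"ay":0,"az":0,"hand":9.5}
    - {"x":4,"y":24.6,"z":-34.4,"ax":38,"ay":0,"az":0,"hand":9.5}
    - {"x":4,"y":24.6,"z":-34.4,"ax":38,"ay":0,"az":0,"hand":9.5}
    - {"x":4,"y":24.6,"z":-34.4,"ax":38,"ay":0,"az":0,"hand":9.5}
    - {"x":4,"y":24.6,"z":-34.4,"ax":38,"ay":0,"az":0,"hand":9.5}

```text
time_s: 2.95
eef_pos: [0.4955, -0.2405, 0.1803]
tcp_rot: [-1.067, 1.294, 1.067]
contact_force: [0.7, 0.0, 0.9]
grip_width: 0.095
```

```bash
cat > key.py <<'E'
from h import *
import sys
s,Rm=where(); im,d,p,P=grab('wrist',sys.argv[1]); np.savez('/tmp/'+sys.argv[1],im=im,d=d,P=P)
hsv=cv2.cvtColor(im,cv2.COLOR_RGB2HSV).astype(int)
red=((hsv[...,0]<6)|(hsv[...,0]>174))&(hsv[...,1]>150)&(hsv[...,2]>70)
n,l,st,ce=cv2.connectedComponentsWithStats(red.astype(np.uint8))
for i in range(1,n):
    if st[i,4]<60: continue
    m=l==i; q=P[m]; print(st[i],ce[i].round(1),'med',np.median(q,0).round(4),'zmax',np.percentile(q[:,2],98).round(4))
    zt=np.percentile(q[:,2],90); t=m&(abs(P[...,2]-zt)<.004)
    K=ray(np.argwhere(t)[:,::-1],p,.099)[:,:2]*1000; print('   top rect mm',cv2.minAreaRect(K.astype(np.float32)),t.sum())
E
python3 key.py w3.png
```

```text
t 2.95 tcp [ 0.4955 -0.2405  0.1803] jaw 79.04 tilt x [-0.001 -0.    -1.   ] q [-0.57  0.43  1.78 -0.    0.93 -1.95] F [0.7 0.  0.9] M [ 0.06  0.01 -0.01] w 0.095
[ 255   79   70   50 1843] [291.  104.9] med [ 0.3985 -0.2386  0.117 ] zmax 0.1188
   top rect mm ((395.7691650390625, -240.17489624023438), (15.139872550964355, 47.578033447265625), 17.927648544311523) 1530
[   0  193   69   65 2430] [ 32.4 218.4] med [ 0.4289 -0.5431  0.031 ] zmax 0.0527
   top rect mm ((429.73004150390625, -519.3125610351562), (23.04564094543457, 61.234046936035156), 62.31103515625) 568
[304 209  14  56 730] [310.8 236.7] med [ 0.4891 -0.2445  0.0978] zmax 0.0997
   top rect mm ((493.2213134765625, -245.24526977539062), (9.233165740966797, 31.738357543945312), 79.01344299316406) 573
```

View pics/w3.png

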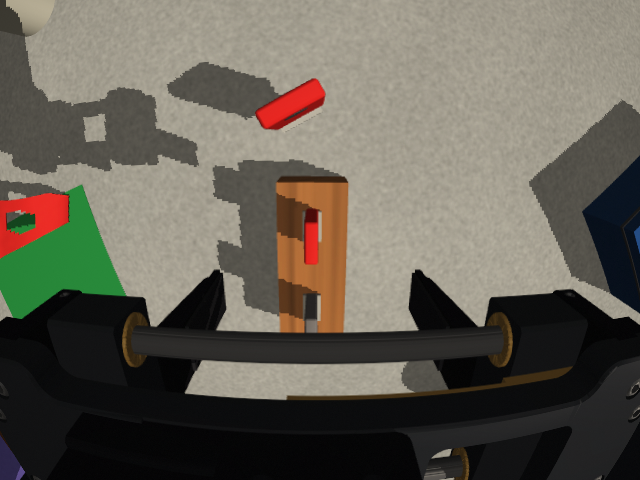

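The wrist view shows the red key in the block at (311,237). Its head top measures 9 x 32 mm, z 0.099 m, axis -11°, so it is the smaller one. The larger key at (291,105) stays put.

Run:
```python
from h import *
move([.4934,-.245,.058],79)
```

```text
t 3.0 tcp [ 0.4956 -0.2406  0.1804] jaw 79.05 tilt x [-0.001 -0.    -1.   ] q [-0.57  0.43  1.78 -0.    0.93 -1.95] F [ 0.   0.1 -0.1] M [0.04 0.02 0.  ] w 0.0952
  shift cm [12.24  0.13 -0.47] turn deg [ 0.05 -0.03 -0.03]
```

>>> send_rows:
  plan:
    - {"x":0,"y":0.13,"z":-0.47,"ax":0,"ay":0,"az":0,"hand":7}
    - {"x":4,"y":0.13,"z":-0.47,"ax":0,"ay":0,"az":0,"hand":5}
    - {"x":7,"y":0.13,"z":-0.47,"ax":0,"ay":0,"az":0,"hand":5}
    - {"x":10,"y":0.13,"z":-0.47,"ax":0,"ay":0,"az":0,"hand":5}
    - {"x":12.24,"y":0.13,"z":-0.47,"ax":0,"ay":0,"az":0,"hand":5}
    - {"x":12.24,"y":0.13,"z":-0.47,"ax":0,"ay":0,"az":0,"hand":4}
    - {"x":12.24,"y":0.13,"z":-0.47,"ax":0,"ay":0,"az":0,"hand":4}

```text
time_s: 3.7
eef_pos: [0.4936, -0.2447, 0.0584]
tcp_rot: [-1.068, 1.294, 1.068]
contact_force: [0.7, -0.5, -0.1]
grip_width: 0.0448
```

Run:
```python
from h import *
move([.4934,-.245,.058],79)
```

```text
t 3.7 tcp [ 0.4936 -0.2447  0.0584] jaw 79.09 tilt x [-0.001 -0.    -1.   ] q [-0.58  0.6   1.89 -0.    0.66 -1.96] F [ 0.7 -0.5 -0.1] M [-0.03  0.   -0.03] w 0.0448
  shift cm [ 0.04  0.02 -0.03] turn deg [ 0.09 -0.02 -0.04]
```

Close gently first, then firm up.

>>> send_rows:
  plan:
    - {"x":0,"y":0,"z":0,"ax":0,"ay":0,"az":0,"hand":2}
    - {"x":0,"y":0,"z":0,"ax":0,"ay":0,"az":0,"hand":1.4}
    - {"x":0,"y":0,"z":0,"ax":0,"ay":0,"az":0,"hand":1}
    - {"x":0,"y":0,"z":0,"ax":0,"ay":0,"az":0,"hand":0.5}
    - {"x":0,"y":0,"z":0,"ax":0,"ay":0,"az":0,"hand":0}
    - {"x":0,"y":0,"z":0,"ax":0,"ay":0,"az":0,"hand":0}
    - {"x":0,"y":0,"z":0,"ax":0,"ay":0,"az":0,"hand":0}
  grip_force: 10

```text
time_s: 4.4
eef_pos: [0.4937, -0.2448, 0.0588]
tcp_rot: [-1.068, 1.294, 1.068]
contact_force: [-0.1, 0.9, 5.3]
grip_width: 0.0098
```

>>> send_rows:
  plan:
    - {"x":0,"y":0,"z":0,"ax":0,"ay":0,"az":0,"hand":0}
    - {"x":0,"y":0,"z":0,"ax":0,"ay":0,"az":0,"hand":0}
    - {"x":0,"y":0,"z":0,"ax":0,"ay":0,"az":0,"hand":0}
  grip_force: 50

```text
time_s: 4.7
eef_pos: [0.4937, -0.2448, 0.0589]
tcp_rot: [-1.068, 1.294, 1.068]
contact_force: [0.2, -0.2, 2.3]
grip_width: 0.0093
```

Run:
```python
from h import *
where()
```

```text
t 4.7 tcp [ 0.4937 -0.2448  0.0589] jaw 79.09 tilt x [-0.    -0.001 -1.   ] q [-0.58  0.6   1.89 -0.    0.66 -1.96] F [ 0.2 -0.2  2.3] M [0.12 0.09 0.  ] w 0.0093
```

>>> send_rows:
  plan:
    - {"x":-0.5,"y":0,"z":0,"ax":0,"ay":0,"az":0,"hand":0}
    - {"x":-1.5,"y":0,"z":0,"ax":0,"ay":0,"az":0,"hand":0}
    - {"x":-3,"y":0,"z":0,"ax":0,"ay":0,"az":0,"hand":0}
    - {"x":-5,"y":0,"z":0,"ax":0,"ay":0,"az":0,"hand":0}
    - {"x":-8,"y":0,"z":0,"ax":0,"ay":0,"az":0,"hand":0}
    - {"x":-11,"y":0,"z":0,"ax":0,"ay":0,"az":0,"hand":0}
    - {"x":-13,"y":0,"z":0,"ax":0,"ay":0,"az":0,"hand":0}
    - {"x":-13,"y":0,"z":0,"ax":0,"ay":0,"az":0,"hand":0}

```text
time_s: 5.5
eef_pos: [0.4946, -0.2452, 0.1921]
tcp_rot: [-1.072, 1.292, 1.063]
contact_force: [0.4, 0.5, -0.9]
grip_width: 0.0098
```

```bash
python3 key.py w4.png
python3 - <<'E'
from h import *
move([.5665,.1749,.19],117)
E
```

```text
t 5.5 tcp [ 0.4946 -0.2452  0.1921] jaw 79.1 tilt x [ 0.004 -0.003 -1.   ] q [-0.58  0.41  1.77 -0.    0.96 -1.96] F [ 0.4  0.5 -0.9] M [-0.03 -0.03  0.01] w 0.0098
[ 266   80   67   48 1618] [299.8 105. ] med [ 0.3982 -0.2386  0.1172] zmax 0.1189
   top rect mm ((395.7305603027344, -239.6084747314453), (15.023209571838379, 47.34014129638672), 17.88283920288086) 1391
[   0  190   78   68 2955] [ 34.4 216.8] med [ 0.428  -0.5548  0.0389] zmax 0.061
   top rect mm ((426.09326171875, -537.341552734375), (22.01774787902832, 62.83175277709961), 64.22854614257812) 578
[ 305  259   25   74 1561] [316.8 298. ] med [ 0.4803 -0.2434  0.23  ] zmax 0.2324
   top rect mm ((555.3585205078125, -257.8268737792969), (18.846271514892578, 33.87810516357422), 78.31755828857422) 877
t 5.55 tcp [ 0.494  -0.2449  0.1903] jaw 79.1 tilt x [ 0.002 -0.002 -1.   ] q [-0.58  0.41  1.77 -0.    0.95 -1.96] F [-0.  -0.1 -0.3] M [ 0.07 -0.02 -0.02] w 0.0102
  shift cm [-4.000e-02  8.200e-01  4.259e+01] turn deg [-37.9   -0.14   0.1 ]
```

View pics/w4.png

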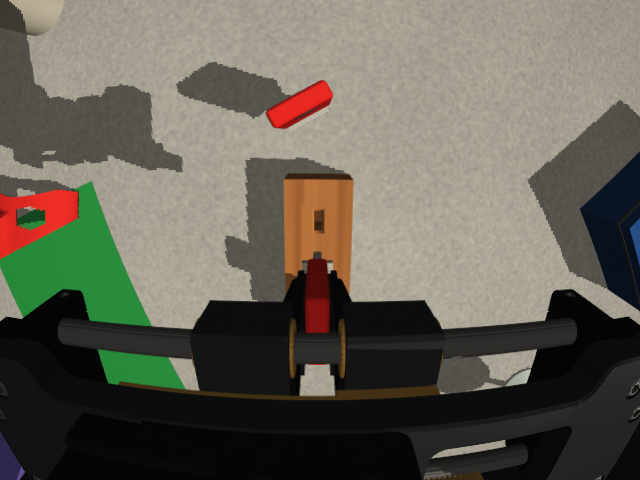

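The key is held upright between the pads at (317,298), and its slot at (319,218) is empty. I'll carry it above the lock.

>>> send_rows:
  plan:
    - {"x":0,"y":0.8,"z":42.6,"ax":-38,"ay":0,"az":0,"hand":0}
    - {"x":0,"y":0.8,"z":42.6,"ax":-38,"ay":0,"az":0,"hand":0}
    - {"x":0,"y":0.8,"z":42.6,"ax":-38,"ay":0,"az":0,"hand":0}
    - {"x":0,"y":0.8,"z":42.6,"ax":-38,"ay":0,"az":0,"hand":0}
    - {"x":0,"y":0.8,"z":42.6,"ax":-38,"ay":0,"az":0,"hand":0}
    - {"x":0,"y":0.8,"z":42.6,"ax":-38,"ay":0,"az":0,"hand":0}
    - {"x":0,"y":0.8,"z":42.6,"ax":-38,"ay":0,"az":0,"hand":0}
    - {"x":0,"y":0.8,"z":42.6,"ax":-38,"ay":0,"az":0,"hand":0}
    - {"x":0,"y":0.8,"z":42.6,"ax":-38,"ay":0,"az":0,"hand":0}
    - {"x":0,"y":0.8,"z":42.6,"ax":-38,"ay":0,"az":0,"hand":0}
    - {"x":0,"y":0.8,"z":42.6,"ax":-38,"ay":0,"az":0,"hand":0}
    - {"x":0,"y":0.8,"z":42.6,"ax":-38,"ay":0,"az":0,"hand":0}

```text
time_s: 6.75
eef_pos: [0.5664, 0.1738, 0.189]
tcp_rot: [-1.55, 0.949, 1.547]
contact_force: [-0.2, -0.3, -0.1]
grip_width: 0.0099
```

Run:
```python
from h import *
move([.5669,.1751,.145],117)
```

```text
t 6.75 tcp [0.5664 0.1738 0.189 ] jaw 117.05 tilt x [ 0.001 -0.002 -1.   ] q [ 0.19  0.47  1.67 -0.    1.   -1.85] F [-0.2 -0.3 -0.1] M [ 0.06  0.04 -0.02] w 0.0099
  shift cm [ 4.4 -0.1  0.1] turn deg [ 0.05 -0.15 -0.03]
```

>>> send_rows:
  plan:
    - {"x":1,"y":-0.1,"z":0.1,"ax":0,"ay":0,"az":0,"hand":0}
    - {"x":3,"y":-0.1,"z":0.1,"ax":0,"ay":-0.1,"az":0,"hand":0}
    - {"x":4.4,"y":-0.1,"z":0.1,"ax":0,"ay":-0.1,"az":0,"hand":0}
    - {"x":4.4,"y":-0.1,"z":0.1,"ax":0,"ay":-0.1,"az":0,"hand":0}
    - {"x":4.4,"y":-0.1,"z":0.1,"ax":0,"ay":-0.1,"az":0,"hand":0}

```text
time_s: 7.25
eef_pos: [0.567, 0.1744, 0.1449]
tcp_rot: [-1.548, 0.95, 1.547]
contact_force: [0.4, -1.0, -0.5]
grip_width: 0.0098
```

Run:
```python
from h import *
move([.5669,.1751,.132],117)
im,d,p,P=grab('scene'); c=cv2.resize(im[120:260,300:440],None,fx=4,fy=4,interpolation=cv2.INTER_CUBIC)
im2,d,p,P=grab('wrist'); cv2.imwrite('pics/s5.png',np.hstack([c[:480,:440],cv2.resize(im2[180:340,260:380],None,fx=3,fy=3)])[:,:,::-1])
```

```text
t 7.25 tcp [0.567  0.1744 0.1449] jaw 116.99 tilt x [-0.001 -0.001 -1.   ] q [ 0.19  0.52  1.71 -0.    0.9  -1.85] F [ 0.4 -1.  -0.5] M [0.1  0.05 0.02] w 0.0098
  shift cm [ 1.29 -0.03  0.07] turn deg [-0.01 -0.04 -0.06]
```

View pics/s5.png

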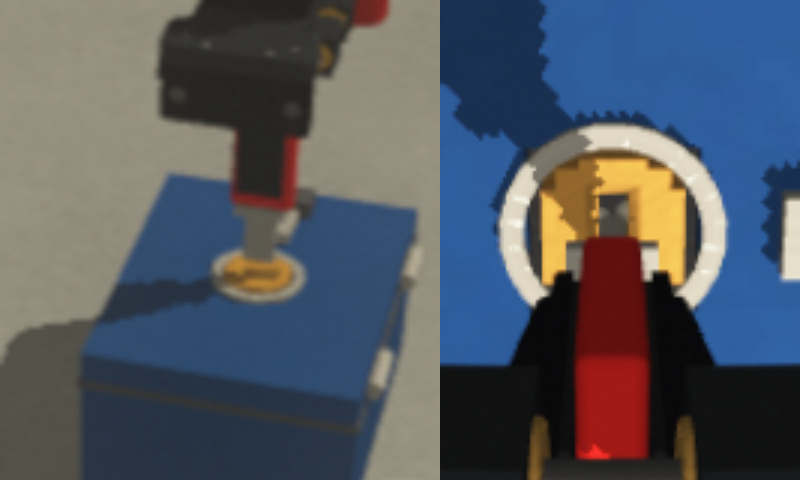

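The key stands centred over the keyway in both views: head edge at about 613 and ring centre at about 613 in the wrist crop. I'll enter the mouth.

>>> send_rows:
  plan:
    - {"x":0.3,"y":-0.03,"z":0.05,"ax":0,"ay":0,"az":0,"hand":0}
    - {"x":0.6,"y":-0.03,"z":0.05,"ax":0,"ay":0,"az":0,"hand":0}
    - {"x":0.9,"y":-0.03,"z":0.05,"ax":0,"ay":0,"az":0,"hand":0}
    - {"x":1.2,"y":-0.03,"z":0.05,"ax":0,"ay":0,"az":0,"hand":0}
    - {"x":1.4,"y":-0.03,"z":0.05,"ax":0,"ay":0,"az":0,"hand":0}
    - {"x":1.4,"y":-0.03,"z":0.05,"ax":0,"ay":0,"az":0,"hand":0}

```text
time_s: 7.95
eef_pos: [0.5672, 0.1753, 0.1312]
tcp_rot: [-1.548, 0.949, 1.547]
contact_force: [-1.2, -0.6, 0.4]
grip_width: 0.0098
```

Run:
```python
from h import *
move([.5669,.1751,.1079],117)
```

```text
t 7.95 tcp [0.5672 0.1753 0.1312] jaw 117.01 tilt x [ 0.    -0.001 -1.   ] q [ 0.19  0.54  1.73 -0.    0.87 -1.85] F [-1.2 -0.6  0.4] M [ 0.06  0.03 -0.03] w 0.0098
  shift cm [ 2.33  0.04 -0.  ] turn deg [ 0.01 -0.05 -0.  ]
```

>>> send_rows:
  plan:
    - {"x":0.1,"y":0,"z":0,"ax":3.5,"ay":0,"az":0,"hand":0}
    - {"x":0.2,"y":0,"z":0,"ax":-3.5,"ay":0,"az":0,"hand":0}
    - {"x":0.3,"y":0,"z":0,"ax":3.5,"ay":0,"az":0,"hand":0}
    - {"x":0.4,"y":0,"z":0,"ax":-3.5,"ay":0,"az":0,"hand":0}
    - {"x":0.5,"y":0,"z":0,"ax":3.5,"ay":0,"az":0,"hand":0}
    - {"x":0.5,"y":0,"z":0,"ax":-3.5,"ay":0,"az":0,"hand":0}
    - {"x":0.6,"y":0,"z":0,"ax":3.5,"ay":0,"az":0,"hand":0}
    - {"x":0.6,"y":0,"z":0,"ax":-3.5,"ay":0,"az":0,"hand":0}

```text
time_s: 8.75
eef_pos: [0.5677, 0.1749, 0.1259]
tcp_rot: [-1.587, 0.914, 1.582]
contact_force: [0.4, -3.9, 1.6]
grip_width: 0.0097
```

Run:
```python
from h import *
move([.5669,.1751,.1079],117)
```

```text
t 8.75 tcp [0.5677 0.1749 0.1259] jaw 120.07 tilt x [ 0.002 -0.001 -1.   ] q [ 0.19  0.55  1.73 -0.    0.86 -1.91] F [ 0.4 -3.9  1.6] M [-0.95 -0.2   0.05] w 0.0097
  shift cm [1.8  0.06 0.06] turn deg [ 3.07 -0.12  0.05]
```

>>> send_rows:
  plan:
    - {"x":0.1,"y":0.05,"z":0.05,"ax":6,"ay":0,"az":0,"hand":0}
    - {"x":0.2,"y":0.05,"z":0.05,"ax":0,"ay":0,"az":0,"hand":0}
    - {"x":0.3,"y":0.05,"z":0.05,"ax":6,"ay":0,"az":0,"hand":0}
    - {"x":0.4,"y":0.05,"z":0.05,"ax":0,"ay":0,"az":0,"hand":0}
    - {"x":0.5,"y":0.05,"z":0.05,"ax":6,"ay":0,"az":0,"hand":0}
    - {"x":0.6,"y":0.05,"z":0.05,"ax":0,"ay":0,"az":0,"hand":0}
    - {"x":0.7,"y":0.05,"z":0.05,"ax":6,"ay":0,"az":0,"hand":0}
    - {"x":0.7,"y":0.05,"z":0.05,"ax":0,"ay":0,"az":0,"hand":0}
    - {"x":0.7,"y":0.05,"z":0.05,"ax":3,"ay":0,"az":0,"hand":0}

```text
time_s: 9.65
eef_pos: [0.5678, 0.1745, 0.1192]
tcp_rot: [-1.554, 0.945, 1.547]
contact_force: [3.2, -5.2, -1.9]
grip_width: 0.01
```

Run:
```python
from h import *
move([.5669,.1751,.1079],117)
```

```text
t 9.65 tcp [0.5678 0.1745 0.1192] jaw 117.27 tilt x [ 0.004 -0.002 -1.   ] q [ 0.19  0.56  1.74 -0.    0.85 -1.86] F [ 3.2 -5.2 -1.9] M [-1.12 -0.69  0.05] w 0.01
  shift cm [1.13 0.06 0.1 ] turn deg [ 0.27 -0.2   0.13]
```

>>> send_rows:
  plan:
    - {"x":0.1,"y":0.03,"z":-0.04,"ax":3.3,"ay":-0.2,"az":0,"hand":0}
    - {"x":0.2,"y":0.03,"z":-0.04,"ax":-3,"ay":-0.2,"az":0,"hand":0}
    - {"x":0.3,"y":0.03,"z":-0.04,"ax":3.3,"ay":-0.2,"az":0,"hand":0}
    - {"x":0.4,"y":0.03,"z":-0.04,"ax":-3,"ay":-0.2,"az":0,"hand":0}
    - {"x":0.5,"y":0.03,"z":-0.04,"ax":3.3,"ay":-0.2,"az":0,"hand":0}
    - {"x":0.6,"y":0.03,"z":-0.04,"ax":-3,"ay":-0.2,"az":0,"hand":0}
    - {"x":0.6,"y":0.03,"z":-0.04,"ax":3.3,"ay":-0.2,"az":0,"hand":0}
    - {"x":0.6,"y":0.03,"z":-0.04,"ax":-3,"ay":-0.2,"az":0,"hand":0}
    - {"x":0.6,"y":0.03,"z":-0.04,"ax":0,"ay":-0.2,"az":0,"hand":0}

```text
time_s: 10.55
eef_pos: [0.5674, 0.1743, 0.1136]
tcp_rot: [-1.553, 0.941, 1.552]
contact_force: [-2.1, 1.2, 3.8]
grip_width: 0.0097
```

Run:
```python
from h import *
move([.5669,.1751,.1079],117)
```

```text
t 10.55 tcp [0.5674 0.1743 0.1136] jaw 117.48 tilt x [ 0.002  0.001 -1.   ] q [ 0.19  0.56  1.74  0.    0.83 -1.86] F [-2.1  1.2  3.8] M [0.38 0.67 0.09] w 0.0097
  shift cm [0.57 0.01 0.09] turn deg [0.48 0.02 0.11]
```

>>> send_rows:
  plan:
    - {"x":0.1,"y":0,"z":0.01,"ax":2,"ay":0,"az":0,"hand":0}
    - {"x":0.2,"y":0,"z":0.01,"ax":-2,"ay":0,"az":0,"hand":0}
    - {"x":0.3,"y":0,"z":0.01,"ax":2,"ay":0,"az":0,"hand":0}
    - {"x":0.4,"y":0,"z":0.01,"ax":-2,"ay":0,"az":0,"hand":0}
    - {"x":0.5,"y":0,"z":0.01,"ax":2,"ay":0,"az":0,"hand":0}
    - {"x":0.6,"y":0,"z":0.01,"ax":-2,"ay":0,"az":0,"hand":0}
    - {"x":0.65,"y":0,"z":0.01,"ax":0.5,"ay":0,"az":0,"hand":0}
    - {"x":0.65,"y":0,"z":0.01,"ax":0.5,"ay":0,"az":0,"hand":0}

```text
time_s: 11.35
eef_pos: [0.5678, 0.1745, 0.108]
tcp_rot: [-1.547, 0.946, 1.544]
contact_force: [0.0, 1.2, 5.0]
grip_width: 0.0098
```

Run:
```python
from h import *
move([.5669,.1751,.1079],117)
```

```text
t 11.35 tcp [0.5678 0.1745 0.108 ] jaw 116.9 tilt x [ 0.003  0.002 -1.   ] q [ 0.19  0.57  1.75  0.    0.82 -1.85] F [0.  1.2 5. ] M [0.08 0.28 0.06] w 0.0098
  shift cm [0.01 0.05 0.09] turn deg [-0.1   0.    0.19]
```

Now at the expected home height. One more small push will confirm it is seated.

>>> send_rows:
  plan:
    - {"x":0.1,"y":0,"z":0,"ax":1.5,"ay":0,"az":0,"hand":0}
    - {"x":0.15,"y":0,"z":0,"ax":-1.5,"ay":0,"az":0,"hand":0}
    - {"x":0.2,"y":0,"z":0,"ax":0,"ay":0,"az":0,"hand":0}
    - {"x":0.2,"y":0,"z":0,"ax":0,"ay":0,"az":0,"hand":0}

```text
time_s: 11.75
eef_pos: [0.5679, 0.1745, 0.1077]
tcp_rot: [-1.547, 0.946, 1.542]
contact_force: [-4.8, -1.1, 16.7]
grip_width: 0.0096
```

Run:
```python
from h import *
where()
im,d,p,P=grab('scene'); c=cv2.resize(im[130:250,310:430],None,fx=4,fy=4,interpolation=cv2.INTER_CUBIC)
im2,d,p,P=grab('wrist'); cv2.imwrite('pics/s6.png',np.hstack([c[:480,:400],cv2.resize(im2[180:340,260:380],None,fx=3,fy=3)])[:,:,::-1])
```

```text
t 11.75 tcp [0.5679 0.1745 0.1077] jaw 116.85 tilt x [ 0.004  0.002 -1.   ] q [ 0.19  0.57  1.75  0.    0.82 -1.85] F [-4.8 -1.1 16.7] M [-0.23  1.24  0.03] w 0.0096
```

View pics/s6.png

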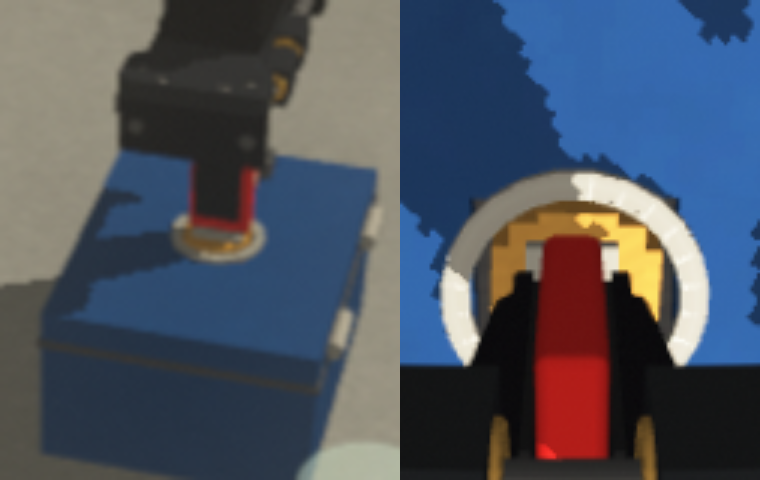

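Seated: z stopped at 0.1077 m with 17 N, and the collar lies on the brass. Now the clockwise turn.

>>> send_rows:
  plan:
    - {"x":0.05,"y":0,"z":0,"ax":5,"ay":0,"az":0,"hand":0}
    - {"x":0.05,"y":0,"z":0,"ax":10,"ay":0,"az":0,"hand":0}
    - {"x":0.05,"y":0,"z":0,"ax":15,"ay":0,"az":0,"hand":0}
    - {"x":0.05,"y":0,"z":0,"ax":20,"ay":0,"az":0,"hand":0}
    - {"x":0.05,"y":0,"z":0,"ax":25,"ay":0,"az":0,"hand":0}
    - {"x":0.05,"y":0,"z":0,"ax":30,"ay":0,"az":0,"hand":0}
    - {"x":0.05,"y":0,"z":0,"ax":35,"ay":0,"az":0,"hand":0}
    - {"x":0.05,"y":0,"z":0,"ax":40,"ay":0,"az":0,"hand":0}
    - {"x":0.05,"y":0,"z":0,"ax":45,"ay":0,"az":0,"hand":0}
    - {"x":0.05,"y":0,"z":0,"ax":45,"ay":0,"az":0,"hand":0}

```text
time_s: 12.85
eef_pos: [0.5676, 0.1747, 0.1081]
tcp_rot: [-0.971, 1.339, 0.97]
contact_force: [-3.7, 0.2, 9.2]
grip_width: 0.0099
```

Run:
```python
from h import *
move([.5669,.1751,.1077],23)
```

```text
t 12.85 tcp [0.5676 0.1747 0.1081] jaw 71.71 tilt x [ 0.004  0.002 -1.   ] q [ 0.19  0.57  1.75  0.    0.82 -1.07] F [-3.7  0.2  9.2] M [0.05 0.93 0.04] w 0.0099
  shift cm [0.04 0.08 0.02] turn deg [48.71  0.24  0.1 ]
```

>>> send_rows:
  plan:
    - {"x":0.05,"y":0.03,"z":0,"ax":5,"ay":0,"az":0,"hand":0}
    - {"x":0.05,"y":0.03,"z":0,"ax":10,"ay":0,"az":0,"hand":0}
    - {"x":0.05,"y":0.03,"z":0,"ax":15,"ay":0,"az":0,"hand":0}
    - {"x":0.05,"y":0.03,"z":0,"ax":20,"ay":0,"az":0,"hand":0}
    - {"x":0.05,"y":0.03,"z":0,"ax":25,"ay":0,"az":0,"hand":0}
    - {"x":0.05,"y":0.03,"z":0,"ax":30,"ay":0,"az":0,"hand":0}
    - {"x":0.05,"y":0.03,"z":0,"ax":35,"ay":0,"az":0,"hand":0}
    - {"x":0.05,"y":0.03,"z":0,"ax":40,"ay":0,"az":0,"hand":0}
    - {"x":0.05,"y":0.03,"z":0,"ax":44,"ay":0,"az":0,"hand":0}
    - {"x":0.05,"y":0.03,"z":0,"ax":47,"ay":0,"az":0,"hand":0}
    - {"x":0.05,"y":0.03,"z":0,"ax":47,"ay":0,"az":0,"hand":0}

```text
time_s: 13.95
eef_pos: [0.5675, 0.1748, 0.1082]
tcp_rot: [-0.336, 1.539, 0.337]
contact_force: [-1.4, -0.5, 5.5]
grip_width: 0.0095
```

Run:
```python
from h import *
move([.5669,.1751,.1077],22)
```

```text
t 13.95 tcp [0.5675 0.1748 0.1082] jaw 24.61 tilt x [ 0.005  0.002 -1.   ] q [ 0.19  0.57  1.75  0.    0.82 -0.24] F [-1.4 -0.5  5.5] M [-0.16  0.3   0.11] w 0.0095
  shift cm [ 0.05  0.05 -0.05] turn deg [2.61 0.29 0.01]
```

>>> send_rows:
  plan:
    - {"x":0.05,"y":0,"z":0,"ax":1,"ay":0,"az":0,"hand":0}
    - {"x":0.05,"y":0,"z":0,"ax":2,"ay":0,"az":0,"hand":0}
    - {"x":0.05,"y":0,"z":0,"ax":3.5,"ay":0,"az":0,"hand":0}
    - {"x":0.05,"y":0,"z":0,"ax":3.5,"ay":0,"az":0,"hand":0}
    - {"x":0.05,"y":0,"z":0,"ax":3.5,"ay":0,"az":0,"hand":0}

```text
time_s: 14.45
eef_pos: [0.5676, 0.1748, 0.1082]
tcp_rot: [-0.288, 1.546, 0.289]
contact_force: [-2.2, -0.6, 6.4]
grip_width: 0.0099
```

Run:
```python
from h import *
move([.5669,.1751,.1077],22)
```

```text
t 14.45 tcp [0.5676 0.1748 0.1082] jaw 21.07 tilt x [ 0.005  0.002 -1.   ] q [ 0.19  0.57  1.75  0.    0.82 -0.18] F [-2.2 -0.6  6.4] M [-0.24  0.5   0.07] w 0.0099
  shift cm [ 0.05  0.05 -0.05] turn deg [-0.93  0.3   0.01]
```

>>> send_rows:
  plan:
    - {"x":0.05,"y":0,"z":0,"ax":1,"ay":0,"az":0,"hand":0}
    - {"x":0.05,"y":0,"z":0,"ax":2,"ay":0,"az":0,"hand":0}
    - {"x":0.05,"y":0,"z":0,"ax":2,"ay":0,"az":0,"hand":0}

```text
time_s: 14.75
eef_pos: [0.5675, 0.1749, 0.1082]
tcp_rot: [-0.259, 1.55, 0.261]
contact_force: [-1.5, -0.4, 6.1]
grip_width: 0.0101
```

Run:
```python
from h import *
where(); M=[];
for i in range(4): im,d,p,P=grab('top'); M.append(manip.get_state()['wrist_torque'])
print(np.mean(M,0),np.std(M,0))
im2,d,p,P=grab('wrist')
a=cv2.resize(im[205:275,175:265],None,fx=5,fy=5,interpolation=cv2.INTER_CUBIC)[:350]
cv2.imwrite('pics/s7.png',np.hstack([a,cv2.resize(im2[180:297,230:330],None,fx=3,fy=3)[:350]])[:,:,::-1])
```

```text
t 14.75 tcp [0.5675 0.1749 0.1082] jaw 19.01 tilt x [ 0.005  0.002 -1.   ] q [ 0.19  0.57  1.75  0.    0.82 -0.15] F [-1.5 -0.4  6.1] M [-0.19  0.5   0.08] w 0.0101
[-0.18143792  0.51809397  0.11237102] [0.02975646 0.02138906 0.01608561]
```

View pics/s7.png

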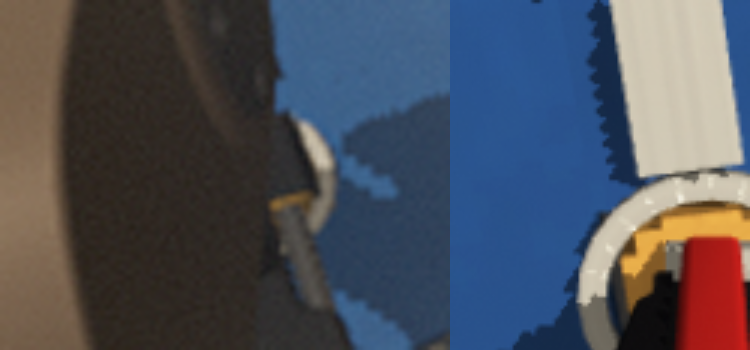

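The bolt, at upper right of the wrist crop, has drawn back right up to the cylinder. The torque averages 0.11 N m, close to the 0.12 expected at the stop. A 2° nudge more will check for the stop itself.

>>> send_rows:
  plan:
    - {"x":0.05,"y":0,"z":0,"ax":1,"ay":0,"az":0,"hand":0}
    - {"x":0.05,"y":0,"z":0,"ax":2,"ay":0,"az":0,"hand":0}
    - {"x":0.05,"y":0,"z":0,"ax":2,"ay":0,"az":0,"hand":0}

```text
time_s: 15.3
eef_pos: [0.5676, 0.1748, 0.1082]
tcp_rot: [-0.232, 1.552, 0.233]
contact_force: [-1.7, -0.5, 6.3]
grip_width: 0.0098
```

Run:
```python
from h import *
where(); M=[]
for i in range(4): im,d,p,P=grab('wrist'); M.append(manip.get_state()['wrist_torque'])
print(np.mean(M,0),np.std(M,0)); where()
cv2.imwrite('pics/s8.png',cv2.resize(im[120:340,220:420],None,fx=2.5,fy=2.5)[:,:,::-1])
```

```text
t 15.3 tcp [0.5676 0.1748 0.1082] jaw 17.0 tilt x [ 0.006  0.002 -1.   ] q [ 0.19  0.57  1.75  0.    0.82 -0.11] F [-1.7 -0.5  6.3] M [-0.19  0.46  0.27] w 0.0098
[-0.21907926  0.52331112  0.29566748] [0.02290706 0.01664608 0.03745348]
t 15.5 tcp [0.5676 0.1748 0.1082] jaw 17.03 tilt x [ 0.006  0.002 -1.   ] q [ 0.19  0.57  1.75  0.    0.82 -0.11] F [-3.1 -1.   7. ] M [-0.23  0.5   0.28] w 0.0095
```

View pics/s8.png

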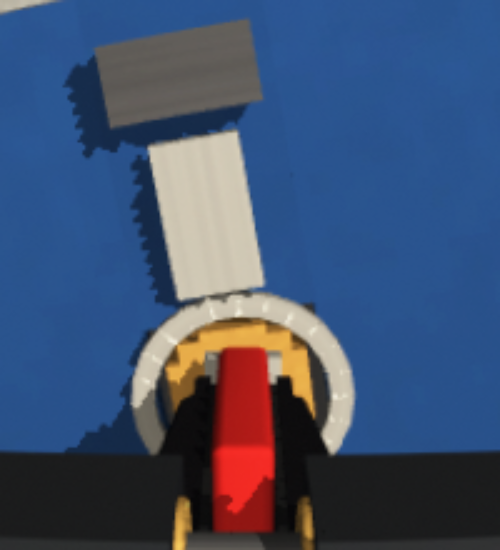

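The torque jumped to 0.29 N m, so the cylinder is at its stop, and the bolt is clear of the keeper. A light downward press will confirm it is still home.

>>> send_rows:
  plan:
    - {"x":0.1,"y":0,"z":0,"ax":0.3,"ay":0,"az":0,"hand":0}
    - {"x":0.2,"y":0,"z":0,"ax":0.3,"ay":0,"az":0,"hand":0}
    - {"x":0.2,"y":0,"z":0,"ax":0.3,"ay":0,"az":0,"hand":0}
    - {"x":0.2,"y":0,"z":0,"ax":0.3,"ay":0,"az":0,"hand":0}
    - {"x":0.2,"y":0,"z":0,"ax":0.3,"ay":0,"az":0,"hand":0}

```text
time_s: 16.0
eef_pos: [0.5676, 0.1749, 0.108]
tcp_rot: [-0.228, 1.552, 0.23]
contact_force: [-6.0, -1.9, 19.3]
grip_width: 0.0098
```

Run:
```python
from h import *
where(); im,d,p,P=grab('wrist'); im,d,p,P=grab('wrist'); where()
```

```text
t 16.0 tcp [0.5676 0.1749 0.108 ] jaw 16.74 tilt x [ 0.007  0.002 -1.   ] q [ 0.19  0.57  1.75  0.    0.82 -0.1 ] F [-6.  -1.9 19.3] M [-0.47  1.46  0.35] w 0.0098
t 16.1 tcp [0.5676 0.1749 0.108 ] jaw 16.73 tilt x [ 0.007  0.002 -1.   ] q [ 0.19  0.57  1.75  0.    0.82 -0.1 ] F [-6.2 -1.3 20.2] M [-0.42  1.46  0.35] w 0.0102
```

```bash
python3 -c "
from h import *
print(manip.close_job()); where()"
```

```text
the job is handed in; nothing more can be done
None
the job is handed in; nothing more can be done
```

The smaller red key is fully home in the brass cylinder and turned clockwise to the stop. The gripper still holds it there. I handed the job in at about 16 s of the 58 s allowed; no verdict was given.

**Last checks before hand-in**
- **Fully home:** the gripper stopped at 0.108 m, the height expected for a seated key, and a 20 N press moved it only 0.2 mm. It read 0.3 to 0.5 mm higher than when first seated.
- **Insertion:** I eased the key past both sticky pins with small wiggles. Readings taken between pushes showed 6 N or less, though I didn't log the force during each push.
- **Turned:** the wrist torque rose from 0.11 to about 0.3 N m over the last 2°, which is the stop at 1.6 rad. The gripper itself turned about 100°; the extra is mostly the key's play in the keyway.
- **Bolt:** the last wrist picture shows it drawn back clear of its keeper.
- **Other objects:** nothing in the pictures or force readings suggested I touched the grey key, glass, glue or tape. I took no separate final picture of them.

Two things differed slightly. The keyway sat about 1 mm sideways of my measured position, which gave a 6 N side load until I corrected it. The first move call was refused for missing fields, with no effect on the arm.

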